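# Seat the grinding canister on its press-to-run drive

### The job

Free the kitchen machine's sliding cover by turning its locking knob clockwise as far as it goes, then slide the cover all the way open. Take the aluminium grinding canister from the grey shelf, turn it until its four fins mesh with the cross-shaped drive socket, slide it fully home against the spring and keep pressing: finish while still holding it pressed down. Leave the plate, the peg and the sippy cup where they are.

Things in the scene. Friction and masses are not known exactly. Their poses are not given: they have to be found in the camera images.
- machine: White plastic machine base, fixed, 85 mm high. Origin on the worktop straight below the drive socket's axis, z up; the flat deck is 85 mm above it. In its own axes it reaches from x -95 to +80 and y -172 to +62 mm. The knob is at its -x side, the cover slides towards -y along two rails 6 mm high.
- knob_grip (a point): Black locking knob: upright bar 44 mm long (its x), 10 mm thick (its y), 28 mm tall, turning about its vertical middle axis (at x -74, y 0 mm on the machine). This point is on that axis, 36 mm above the deck, 10 mm below the bar's top. Under the bar, an 18 mm tall neck of radius 10 mm with a 24 mm steel tongue along its +x that blocks the cover's ear (top 12.5 mm above the deck).
- knob (a joint): Angle of the locking knob, rad: 0 locked (bar along the machine's x), grows as it turns clockwise seen from above, 1.6 at its stop. The cover passes freely from about 1.2. Starts between 0 and 0.2 and stays where it is left; resisting torque 0.12 N m.
- cover_tab (a point): Grip tab of the sliding cover: upright, 36 mm wide (its x), 12 mm thick (its y, the sliding line), rising 32 mm from the cover's top, which is 7 mm above the deck. This point is inside the tab, 33 mm above the deck, 6 mm below the tab's top; at x +18, y -20 mm on the machine when shut. The cover is a grey plate 98 x 98 x 5 mm.
- cover (a joint): Travel of the cover, m: 0 shut over the socket, grows as it slides towards the machine's -y, 0.115 fully open at its stop. Friction about 1.5 N; it stays where it is left.
- drive_mouth (a point): Centre of the drive socket's mouth, level with the deck; z up, x and y along its slots. A grey hub with a cross-shaped hole: two crossing slots, each 66 mm long, 13 mm wide, 22 mm deep, hidden until the cover is open. The hub turns about z but stiffly (0.25 N m) and has stopped at any angle. The spring pin stands in the middle of the hole.
- pin (a joint): Travel of the spring pin (12 mm across) in the middle of the socket, m: 0 free (its top 6 mm below the mouth), grows downward, 0.010 with the canister fully home. Its spring pushes up with 4 N at first and 11 N at home: the canister's weight alone does not seat it, and it rises again when let go.
- canister: Upright aluminium canister, round body 44 mm across from 16 to 86 mm above the origin, screw lid 42 mm across up to 102 mm. Its white foot is a cross of two bars 62 x 8 x 16 mm tall along its x and y: four fins. Origin: centre of the fins' underside, z up. 0.2 to 0.42 kg, on the shelf unit. Fully home the body's underside rests on the hub, origin 16 mm below the mouth; any quarter turn fits.
- shelf: Low grey plastic shelf unit, fixed, 260 (x) x 440 (y) x 100 mm high. Origin on the worktop below its centre; its top is 100 mm above.
- plate: Red melamine plate, 160 mm across, 18 mm high, on the shelf unit beside the canister. Origin at the centre of its underside. Bystander.
- peg: Plastic clothes peg with a spring clip, 75 x 15 x 10 mm, lying on the shelf unit along its own x. Origin at the centre of its underside. Bystander.
- sippy: Transparent sippy cup with a white lid, spout cover and press button, 74 mm across and 121 mm high, on the worktop beyond the machine's -y end. Origin at the centre of its underside. Bystander.
Mind the look-alikes: they are no part of the job. What is shaped like the canister but orange is not meant.

How it is judged:
By the outcome, as a careful person would: the job done as asked, in the order asked, and still so for the second after the job is handed in, while the arm keeps its last pose, push and grip.
It also fails if it takes over 64 s, if anything falls off the work surface, if the arm or the gripper's body presses on something with over 40 N, if the wrist force passes 120 N, or if a joint passes its speed limit or range.

### The arm

A 6-joint arm with a two-finger parallel gripper is mounted at the origin on the work surface. World frame = base frame: x ahead of the robot, y to its left, z up, the work surface at z = 0. Lengths are in m, angles in rad, forces in N, time in s.
With the tool pointing down it reaches from about 0.4 to 0.825 m from the base axis. Payload 7 kg.
Tool frame: the origin (TCP) lies at the very end of the fingers, on their centre line; the grasp point (between the pads) lies 19 mm behind it; z points along the fingers, y is the direction in which the jaws open and shut (so a half turn about z gives the same grasp; the last joint's range is limited). The gripper opens to 85 mm and grips with 20 to 120 N. Pads are 22 mm wide; open, the fingers measure 114 mm over their backs; the gripper's body (76 mm by 85 mm) begins 54 mm behind the grasp point. The pads swing forward as they close: fully open they stand 13 mm farther back than shut.
Start: joints at [1.444, 0.359, 0.012, 0, -1.224, -0.288], TCP at [0.272, 0.618, 0.231] pointing down, gripper open.
Joint ranges: [-3.07, 3.07], [-1.43, 2.12], [-1.02, 1.25], [-3.03, 1.67], [-3.05, -0], [-3.03, 3.03]. Speed limits (rad/s): [2.39, 2.39, 3.01, 3.14, 3.14, 3.14].

### API

Orientations are given as a unit quaternion [w, x, y, z].
In Python, from plant import r gives the robot as it stands. The module is installed in compiled form; this text tells all that it offers.
- The arm moves only by the tool drive_tool, never from a script. Its arguments are lists of equal length, an entry for each row: "hand": the opening in per cent of the stroke, from 0 (shut) to 100 (fully open); "dp": the shift along the world's x, y, z in m, a list of three; "angular": the turn, a rotation vector about the world's x, y, z in units of 5 degrees (1.0 is 5 degrees), a list of three. A call has 1 to 20 rows; each row is the pose to reach, as a shift and turn from the pose measured when the call began; what a row does not reach only later rows make up. A row lasts 1/10 s, in which the tool goes at most 50 mm and 8.59 degrees, less where a joint would pass 70% of its speed; a pose out of reach is approached as far as the arm can. A call with a gripper value outside its range is refused whole. The fingers move at their own pace and stop on an object; "squeeze" is the grip in N (left out, the last holds). Time passes only in rows, so rows that repeat a pose let the fingers close. It gives the time, the measured TCP pose, the force and the opening at its end, in the units of the state.
- r.get_state(): the state, without advancing time (a new reading comes with each control period).
- r.camera(name): name is "side" or "top"; returns a dict with "pixels" (384x512x3 uint8, red, green, blue), "z_map" (384x512 float32, m along the optical axis (not along the pixel's ray), 0 where there is no reading), "K" (3x3 intrinsics, pixels), "distortion" ([k1, k2, p1, p2, k3] as OpenCV has them; the pictures are not rectified), "R" (3x3) and "t" (3): a world point X has camera coordinates R X + t. Camera axes: x right, y down, z forward; pixel columns grow to the right and rows downward; lengths in m; the calibration is good to about 2 mm. A picture is of the moment at which its call begins.
- r.close_job(): hands the job in, once; it reports no verdict.
The state is a dict: "t": time; "q": joint angles; "qvel": joint speeds; "joint_efforts": joint torques, N m; "tcp_pos": TCP position; "tool_rot": TCP orientation; "ft_force": force on the tool from outside, world axes, zero at the start; "ft_torque": the same for the moment, N m; "opening": finger opening in m.
Only numpy, scipy, OpenCV 4.12 (cv2) and the standard library are available. Lean on these libraries where they do the work, as an engineer would, in place of code of your own. Each camera call takes 0.05 s, during which the arm holds its last target.

## Working session

There is one attempt and no reset: what is moved stays moved. The work goes in short steps, Python scripts to look and compute and a tool call to move; the robot and the scene stay as the last step left them, time stands still between calls to the robot, and variables do not carry over. Pictures are saved under pics/ and viewed, and the job is handed in when it is done.

Besides the shell and the picture viewer there is one more tool, called by a JSON object that holds its "method" and its "body", one argument or row to a line. drive_tool: Moves the arm, as the interface text tells. Its arguments: {"type":"object","properties":{"hand":{"type":"array"},"dp":{"type":"array"},"angular":{"type":"array"},"squeeze":{"type":"number"}},"required":["hand","dp","angular"]}

```bash
mkdir -p pics; ls; python3 - <<'E'
from plant import r
import cv2,numpy as np
s=r.get_state();print({k:np.round(v,4) for k,v in s.items()})
for n in("side","top"):
    c=r.camera(n);cv2.imwrite(f"pics/{n}0.png",c["pixels"][:,:,::-1]);np.savez(f"{n}0.npz",**c)
    print(n,c["K"],c["distortion"],c["R"],c["t"],(c["z_map"]>0).mean())
E
```

```text
pics
{'t': np.float64(0.0), 'q': array([ 1.4441e+00,  3.5940e-01,  1.1100e-02, -4.0000e-04, -1.2241e+00,
       -2.8810e-01]), 'qvel': array([ 0.0005, -0.0006, -0.0016, -0.    ,  0.0009,  0.002 ]), 'joint_efforts': array([ 2.50000e-03, -5.83318e+01,  2.93419e+01,  6.93650e+00,
       -5.90000e-03,  0.00000e+00]), 'tcp_pos': array([0.2718, 0.6173, 0.2304]), 'tool_rot': array([ 8.000e-04,  9.786e-01, -2.060e-01, -1.000e-04]), 'ft_force': array([ 0.3121,  0.7504, -0.6316]), 'ft_torque': array([ 0.0112, -0.0004,  0.028 ]), 'opening': np.float64(0.0858)}
side [[473.28597821   0.         251.46604922]
 [  0.         473.28597821 192.5806257 ]
 [  0.           0.           1.        ]] [-0.08437984  0.          0.          0.          0.        ] [[ 0.99367512 -0.11214868 -0.00569488]
 [-0.08809911 -0.74713365 -0.65880942]
 [ 0.06962977  0.65514424 -0.75228832]] [-0.54205016  0.10384286  1.39942059] 0.9959259033203125
top [[446.00471595   0.         257.90958733]
 [  0.         446.00471595 190.54306503]
 [  0.           0.           1.        ]] [-0.11513533  0.          0.          0.          0.        ] [[ 5.88051699e-04 -9.99999026e-01  1.26574403e-03]
 [-9.94712712e-01 -7.14927834e-04 -1.02694253e-01]
 [ 1.02695058e-01 -1.19866214e-03 -9.94712164e-01]] [0.00383723 0.58062393 1.29678985] 0.9961140950520834
```

View pics/side0.png

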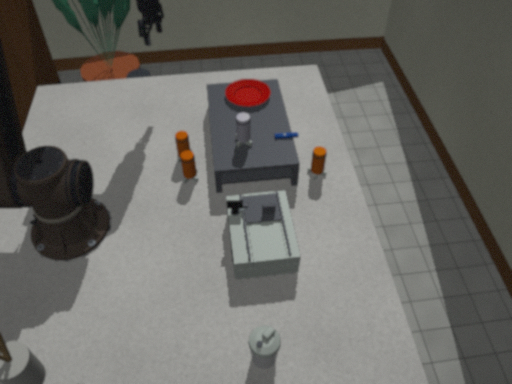

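View pics/top0.png

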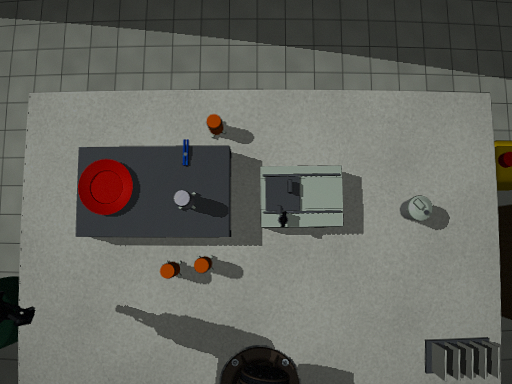

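The side view shows the silver canister at (243,120), with the machine around (262,235), its black knob at (234,205) and the tab at (268,213). The top view has the canister at (182,198), the knob at (283,217) and the tab at (293,186). The three orange cylinders, top (214,123), (170,270) and (203,264), are look-alikes. Only the silver one on the shelf fits. I'll enlarge crops next.

```bash
python3 - <<'E'
import cv2
t=cv2.imread("pics/top0.png");s=cv2.imread("pics/side0.png")
def crop(im,x0,y0,w,h,k,n): cv2.imwrite(n,cv2.resize(im[y0:y0+h,x0:x0+w],None,fx=k,fy=k,interpolation=cv2.INTER_CUBIC))
crop(t,250,155,100,80,8,"pics/t_m.png");crop(s,220,185,90,90,6,"pics/s_m.png")
crop(t,150,170,100,60,8,"pics/t_c.png");crop(s,200,90,100,75,8,"pics/s_c.png")
E
```

```text
(no output)
```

View pics/t_m.png

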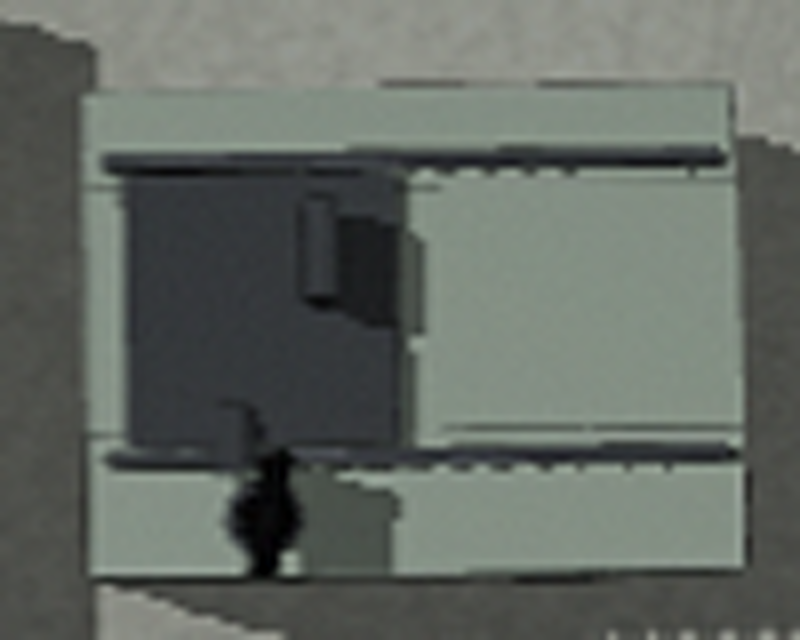

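View pics/s_m.png

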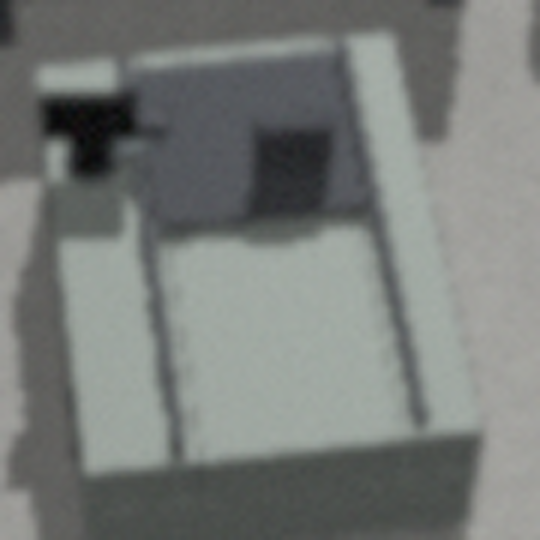

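View pics/t_c.png

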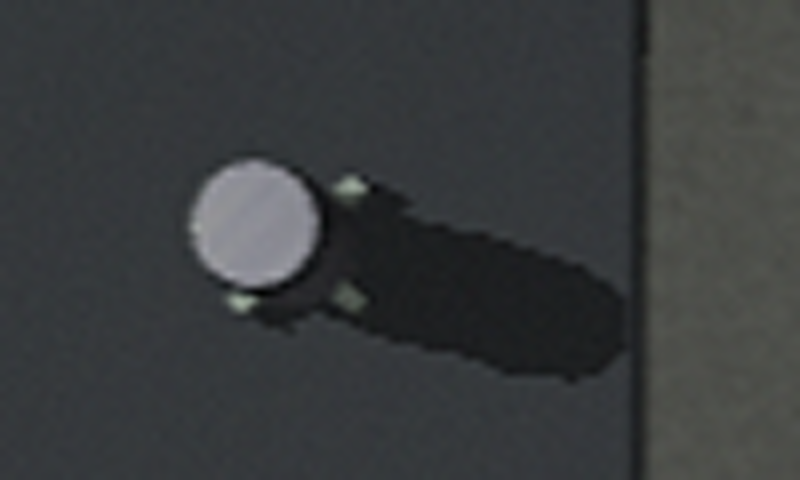

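View pics/s_c.png

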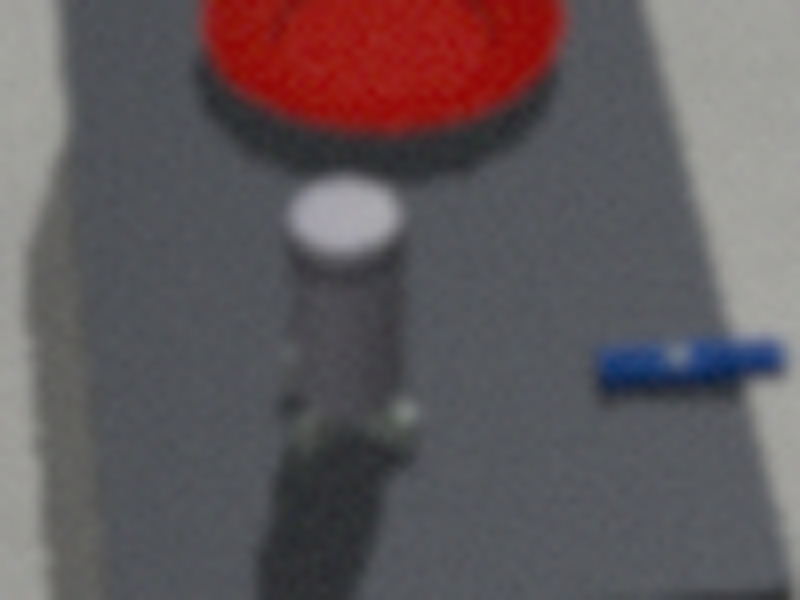

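```bash
cat > h.py <<'E'
import cv2,numpy as np
def load(n): return dict(np.load(n))
def ray(c,uv):
    p=cv2.undistortPoints(np.array([[uv]],float),c["K"],c["distortion"])[0,0]
    R,t=c["R"],c["t"]; return -R.T@t, R.T@np.array([p[0],p[1],1.])
def onz(c,uv,z):
    o,d=ray(c,uv); return o+d*(z-o[2])/d[2]
def tri(a,ua,b,ub):
    o1,d1=ray(a,ua);o2,d2=ray(b,ub);d1=d1/np.linalg.norm(d1);d2=d2/np.linalg.norm(d2)
    s=np.linalg.lstsq(np.c_[d1,-d2],o2-o1,rcond=None)[0]
    p,q=o1+s[0]*d1,o2+s[1]*d2; return (p+q)/2,np.linalg.norm(p-q)
def dep(c,uv,w=1):
    u,v=int(round(uv[0])),int(round(uv[1])); z=np.median(c["z_map"][v-w:v+w+1,u-w:u+w+1])
    o,d=ray(c,uv); return o+d*z
def cr(x0,y0,k,p): return ((p[0]+.5)/k-.5+x0,(p[1]+.5)/k-.5+y0)
def proj(c,X):
    return cv2.projectPoints(np.atleast_2d(np.array(X,float)),cv2.Rodrigues(c["R"])[0],c["t"],c["K"],c["distortion"])[0][:,0]
E
python3 - <<'E'
from h import *
np.set_printoptions(precision=4,suppress=True)
T=load("top0.npz");S=load("side0.npz")
print("cams",-T["R"].T@T["t"],-S["R"].T@S["t"])
tm=lambda x,y:cr(250,155,8,(x,y)); sm=lambda x,y:cr(220,185,6,(x,y))
tc=lambda x,y:cr(150,170,8,(x,y)); sc=lambda x,y:cr(200,90,8,(x,y))
pairs={"deck +x+y":(tm(82,92),sm(398,33)... if False else sm(398,33)),} if False else {}
names=[("far-left(+x,+y)",tm(82,92),sm(393,33)),("(+x,-y)",tm(733,86),sm(478,432)),("(-x,-y)",tm(745,568),sm(83,472)),("(-x,+y)",tm(90,575),sm(38,70)),
("tab top mid",tm(318,245),sm(293,132)),("knob top mid",tm(268,512),sm(90,103)),
("lid",tc(255,222),sc(346,213))]
for n,a,b in names:
    X,e=tri(T,a,S,b);print(n,X,"gap",round(e,4),"topdep",dep(T,a),"sidedep",dep(S,b))
for n,a,b in names[:4]: print(n,onz(T,a,.085),onz(S,b,.085))
E
```

```text
File "<stdin>", line 7
    pairs={"deck +x+y":(tm(82,92),sm(398,33)... if False else sm(398,33)),} if False else {}
                                  ^^^^^^^^^^^^^^^^^^^^^^^^^^^^^^^^^^^^^^
SyntaxError: invalid syntax. Perhaps you forgot a comma?
```

```bash
python3 - <<'E'
from h import *
np.set_printoptions(precision=4,suppress=True)
T=load("top0.npz");S=load("side0.npz")
print("cams",-T["R"].T@T["t"],-S["R"].T@S["t"])
tm=lambda x,y:cr(250,155,8,(x,y)); sm=lambda x,y:cr(220,185,6,(x,y))
tc=lambda x,y:cr(150,170,8,(x,y)); sc=lambda x,y:cr(200,90,8,(x,y))
names=[("far-left(+x,+y)",tm(82,92),sm(393,33)),("(+x,-y)",tm(733,86),sm(478,432)),("(-x,-y)",tm(745,568),sm(83,472)),("(-x,+y)",tm(90,575),sm(38,70)),
("tab top mid",tm(318,245),sm(293,132)),("knob top mid",tm(268,512),sm(90,103)),
("lid",tc(255,222),sc(346,213))]
for n,a,b in names:
    X,e=tri(T,a,S,b);print(n,X,"gap",round(e,4),"topdep",dep(T,a),"sidedep",dep(S,b))
for n,a,b in names[:4]: print(n,onz(T,a,.085),onz(S,b,.085))
E
```

```text
cams [0.4444 0.0058 1.3496] [ 0.4503 -0.9     1.1181]
far-left(+x,+y) [ 0.6451 -0.0011  0.0838] gap 0.0011 topdep [ 0.6585 -0.0016  0.0033] sidedep [0.66   0.0703 0.0016]
(+x,-y) [ 0.6461 -0.2352  0.0863] gap 0.0037 topdep [ 0.6616 -0.2515  0.0014] sidedep [ 0.6453 -0.2317  0.0805]
(-x,-y) [ 0.4739 -0.2363  0.0872] gap 0.0023 topdep [ 0.4771 -0.2529  0.0005] sidedep [ 0.4736 -0.2096  0.0456]
(-x,+y) [ 0.4721 -0.004   0.0831] gap 0.0017 topdep [ 0.4731 -0.0041  0.0758] sidedep [0.4728 0.0649 0.0034]
tab top mid [ 0.5852 -0.0831  0.1157] gap 0.0032 topdep [ 0.5858 -0.0825  0.1246] sidedep [ 0.5831 -0.0865  0.1196]
knob top mid [ 0.4929 -0.0646  0.127 ] gap 0.001 topdep [ 0.4932 -0.0643  0.1332] sidedep [ 0.4924 -0.0651  0.1275]
lid [0.5442 0.2023 0.2035] gap 0.0016 topdep [0.5451 0.2026 0.2016] sidedep [0.5436 0.2056 0.2007]
far-left(+x,+y) [ 0.6455 -0.0011  0.085 ] [ 0.6443 -0.0022  0.085 ]
(+x,-y) [ 0.6482 -0.2356  0.085 ] [ 0.6445 -0.2345  0.085 ]
(-x,-y) [ 0.4751 -0.2367  0.085 ] [ 0.4728 -0.2349  0.085 ]
(-x,+y) [ 0.4729 -0.004   0.085 ] [ 0.4712 -0.0057  0.085 ]
```

The crops confirm the silver canister with white fins as the target. The measured heights match the text: lid 0.202, knob top about 0.13, deck 0.085. The machine origin comes out at about (0.5664, -0.0643) with a yaw of about 0.007. Knob and tab agree with that to within 1–2 mm. Next I move above the knob.

{"method": "drive_tool", "body": {
  "hand": [60,60,60,60,60,60,60,60,60,60,60,60,60,60,60,60,60,60,60],
  "dp": [
    [0.02,-0.03,0.06],
    [0.2207,-0.682,0.05],
    [0.2207,-0.682,0.05],
    [0.2207,-0.682,0.05],
    [0.2207,-0.682,0.05],
    [0.2207,-0.682,0.05],
    [0.2207,-0.682,0.05],
    [0.2207,-0.682,0.05],
    [0.2207,-0.682,0.05],
    [0.2207,-0.682,0.05],
    [0.2207,-0.682,0.05],
    [0.2207,-0.682,0.05],
    [0.2207,-0.682,0.05],
    [0.2207,-0.682,0.05],
    [0.2207,-0.682,0.05],
    [0.2207,-0.682,0.05],
    [0.2207,-0.682,0.05],
    [0.2207,-0.682,0.05],
    [0.2207,-0.682,0.05]
  ],
  "angular": [
    [0,0,0],
    [0,0,3.4],
    [0,0,3.4],
    [0,0,3.4],
    [0,0,3.4],
    [0,0,3.4],
    [0,0,3.4],
    [0,0,3.4],
    [0,0,3.4],
    [0,0,3.4],
    [0,0,3.4],
    [0,0,3.4],
    [0,0,3.4],
    [0,0,3.4],
    [0,0,3.4],
    [0,0,3.4],
    [0,0,3.4],
    [0,0,3.4],
    [0,0,3.4]
  ],
  "squeeze": 60
}}

```text
t: 2.0
tcp_pos: [0.4924, -0.0636, 0.2805]
tool_rot: [0.001, 0.998, -0.058, 0.0]
ft_force: [0.7, 0.6, 0.8]
opening: 0.0511
```

```bash
python3 - <<'E'
from plant import r
import cv2,numpy as np
ims=[]
for n,(x0,y0) in(("side",(190,150)),("top",(230,150))):
    c=r.camera(n);ims.append(cv2.resize(c["pixels"][y0:y0+120,x0:x0+130,::-1],None,fx=3,fy=3,interpolation=cv2.INTER_CUBIC))
cv2.imwrite("pics/k1.png",np.hstack(ims))
E
```

```text
(no output)
```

View pics/k1.png

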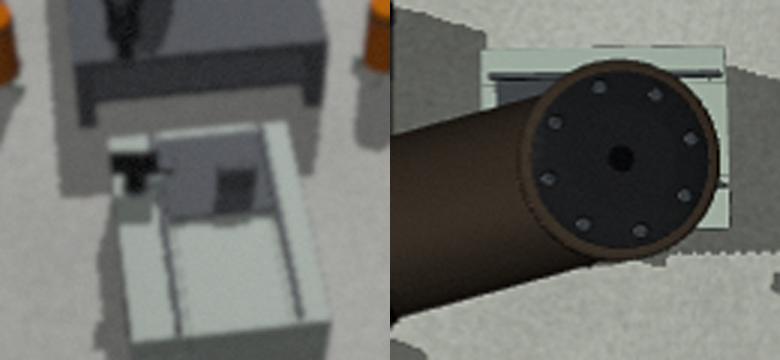

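The arm hides the knob in the top view. In the side view the fingertips hang above and behind the knob at crop (125,25), and the knob is clear at (133,165). Now I descend and close on it.

{"method": "drive_tool", "body": {
  "hand": [60,60,60,60,60,60,60,0,0,0,0,0,0,0],
  "dp": [
    [0.0002,-0.001,-0.05],
    [0.0002,-0.001,-0.09],
    [0.0002,-0.001,-0.12],
    [0.0002,-0.001,-0.15],
    [0.0002,-0.001,-0.17],
    [0.0002,-0.001,-0.176],
    [0.0002,-0.001,-0.176],
    [0.0002,-0.001,-0.176],
    [0.0002,-0.001,-0.176],
    [0.0002,-0.001,-0.176],
    [0.0002,-0.001,-0.176],
    [0.0002,-0.001,-0.176],
    [0.0002,-0.001,-0.176],
    [0.0002,-0.001,-0.176]
  ],
  "angular": [
    [0,0,0],
    [0,0,0],
    [0,0,0],
    [0,0,0],
    [0,0,0],
    [0,0,0],
    [0,0,0],
    [0,0,0],
    [0,0,0],
    [0,0,0],
    [0,0,0],
    [0,0,0],
    [0,0,0],
    [0,0,0]
  ]
}}

```text
t: 3.5
tcp_pos: [0.4933, -0.0647, 0.1059]
tool_rot: [0.001, 0.998, -0.058, 0.001]
ft_force: [-0.4, -0.7, 6.9]
opening: 0.0092
```

{"method": "drive_tool", "body": {
  "hand": [0,0,0,0,0,0,0,0,0,0,0,0,0,0,0,0,0,0],
  "dp": [
    [0,0,0],
    [0,0,0],
    [0,0,0],
    [0,0,0],
    [0,0,0],
    [0,0,0],
    [0,0,0],
    [0,0,0],
    [0,0,0],
    [0,0,0],
    [0,0,0],
    [0,0,0],
    [0,0,0],
    [0,0,0],
    [0,0,0],
    [0,0,0],
    [0,0,0],
    [0,0,0]
  ],
  "angular": [
    [0,0,-1.1],
    [0,0,-2.2],
    [0,0,-3.3],
    [0,0,-4.4],
    [0,0,-5.5],
    [0,0,-6.6],
    [0,0,-7.7],
    [0,0,-8.8],
    [0,0,-9.9],
    [0,0,-11],
    [0,0,-12.1],
    [0,0,-13.2],
    [0,0,-14.3],
    [0,0,-15.4],
    [0,0,-16.2],
    [0,0,-16.8],
    [0,0,-17.1],
    [0,0,-17.1]
  ]
}}

```text
t: 5.3
tcp_pos: [0.4926, -0.0652, 0.1059]
tool_rot: [-0.002, -0.694, 0.72, -0.0]
ft_force: [-2.3, -4.5, 0.9]
opening: 0.009
```

```bash
python3 - <<'E'
from plant import r
import numpy as np
s=r.get_state();print({k:np.round(v,3) for k,v in s.items()})
E
```

```text
{'t': np.float64(5.3), 'q': array([ 0.267,  0.192, -0.543,  0.003, -0.84 , -0.306]), 'qvel': array([ 0.001, -0.001, -0.   , -0.001, -0.   ,  0.029]), 'joint_efforts': array([  2.075, -38.964,  25.479,   4.389,   1.305,  -0.939]), 'tcp_pos': array([ 0.493, -0.065,  0.106]), 'tool_rot': array([-0.002, -0.694,  0.72 , -0.   ]), 'ft_force': array([-2.268, -4.536,  0.945]), 'ft_torque': array([-1.902,  0.873,  0.513]), 'opening': np.float64(0.009)}
```

The measured bar angle is about -1.608 in the world, which is knob about 1.6. The torque there is 0.51 N m, above the 0.12 resistance, so the knob is at its stop. I release, lift and shift over the tab.

{"method": "drive_tool", "body": {
  "hand": [70,70,70,70,70,70,70,70,70,70,70,70],
  "dp": [
    [0,0,0],
    [0,0,0],
    [0,0,0.001],
    [0,0,0.03],
    [0,0,0.07],
    [0,0,0.1],
    [0.04,-0.01,0.1],
    [0.08,-0.018,0.1],
    [0.092,-0.0188,0.1],
    [0.092,-0.0188,0.1],
    [0.092,-0.0188,0.1],
    [0.092,-0.0188,0.1]
  ],
  "angular": [
    [0,0,0],
    [0,0,0],
    [0,0,0],
    [0,0,0],
    [0,0,0],
    [0,0,0],
    [0,0,0.5],
    [0,0,0.5],
    [0,0,0.5],
    [0,0,0.5],
    [0,0,0.5],
    [0,0,0.5]
  ]
}}

```text
t: 6.5
tcp_pos: [0.5838, -0.0838, 0.206]
tool_rot: [0.002, 0.71, -0.705, 0.0]
ft_force: [0.5, 0.3, 0.2]
opening: 0.0598
```

```bash
cat > shot.py <<'E'
import sys,cv2,numpy as np
from plant import r
out=sys.argv[1];ims=[]
for n,(x0,y0) in(("side",(190,150)),("top",(230,140))):
    c=r.camera(n);np.savez(f"{n}_{out}.npz",**c)
    ims.append(cv2.resize(c["pixels"][y0:y0+120,x0:x0+130,::-1],None,fx=3,fy=3,interpolation=cv2.INTER_CUBIC))
cv2.imwrite(f"pics/{out}.png",np.hstack(ims))
E
python3 shot.py tab1
```

```text
(no output)
```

View pics/tab1.png

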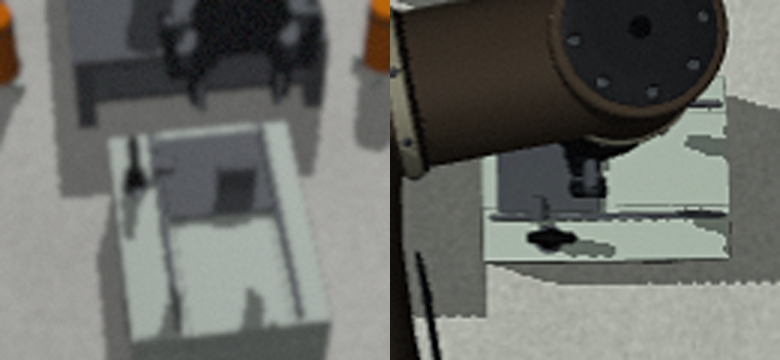

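The pictures show the knob turned a quarter, with its bar along the cover's sliding line at side crop (135,165) and top crop (550,237). The open fingers straddle the tab in x. I'll descend and grip the tab.

{"method": "drive_tool", "body": {
  "hand": [70,70,70,70,70,0,0,0,0,0,0],
  "dp": [
    [0.001,0,-0.04],
    [0.001,0,-0.07],
    [0.001,0,-0.09],
    [0.001,0,-0.104],
    [0.001,0,-0.104],
    [0.001,0,-0.104],
    [0.001,0,-0.104],
    [0.001,0,-0.104],
    [0.001,0,-0.104],
    [0.001,0,-0.104],
    [0.001,0,-0.104]
  ],
  "angular": [
    [0,0,0],
    [0,0,0],
    [0,0,0],
    [0,0,0],
    [0,0,0],
    [0,0,0],
    [0,0,0],
    [0,0,0],
    [0,0,0],
    [0,0,0],
    [0,0,0]
  ]
}}

```text
t: 7.7
tcp_pos: [0.585, -0.0839, 0.104]
tool_rot: [0.001, 0.71, -0.705, 0.001]
ft_force: [-3.6, 0.3, 6.2]
opening: 0.0341
```

Gripped at 34 mm opening, as expected for the 36 mm tab. Now the slide.

{"method": "drive_tool", "body": {
  "hand": [0,0,0,0,0,0,0,0,0,0,0,0],
  "dp": [
    [0,-0.012,0],
    [0,-0.024,0],
    [0,-0.036,0],
    [0,-0.048,0],
    [0,-0.06,0],
    [0,-0.072,0],
    [0.001,-0.084,0],
    [0.001,-0.096,0],
    [0.001,-0.106,0],
    [0.001,-0.112,0],
    [0.001,-0.117,0],
    [0.001,-0.117,0]
  ],
  "angular": [
    [0,0,0],
    [0,0,0],
    [0,0,0],
    [0,0,0],
    [0,0,0],
    [0,0,0],
    [0,0,0],
    [0,0,0],
    [0,0,0],
    [0,0,0],
    [0,0,0],
    [0,0,0]
  ]
}}

```text
t: 8.9
tcp_pos: [0.5863, -0.199, 0.1041]
tool_rot: [-0.0, 0.709, -0.705, 0.0]
ft_force: [2.9, 12.5, -1.2]
opening: 0.0345
```

The cover travelled 115 mm and the force rose to 12.5 N at the stop. I release, lift straight up and retreat towards the canister.

{"method": "drive_tool", "body": {
  "hand": [80,80,80,80,80,80,80,80,80,80,80,80,80,80,80,80,80],
  "dp": [
    [0,0,0],
    [0,0,0],
    [0,0,0.001],
    [0,0,0.04],
    [0,0,0.09],
    [0,0,0.14],
    [0,0,0.18],
    [-0.02,0.05,0.18],
    [-0.03,0.1,0.18],
    [-0.04,0.15,0.18],
    [-0.04,0.2,0.18],
    [-0.04,0.25,0.18],
    [-0.04,0.3,0.18],
    [-0.04,0.35,0.18],
    [-0.0418,0.4,0.18],
    [-0.0418,0.4015,0.18],
    [-0.0418,0.4015,0.18]
  ],
  "angular": [
    [0,0,0],
    [0,0,0],
    [0,0,0],
    [0,0,0],
    [0,0,0],
    [0,0,0],
    [0,0,0],
    [0,0,0],
    [0,0,0],
    [0,0,0],
    [0,0,0],
    [0,0,0],
    [0,0,0],
    [0,0,0],
    [0,0,0],
    [0,0,0],
    [0,0,0]
  ]
}}

```text
t: 10.6
tcp_pos: [0.5442, 0.2036, 0.2838]
tool_rot: [0.0, 0.71, -0.704, 0.0]
ft_force: [0.5, -1.1, 0.9]
opening: 0.0682
```

```bash
python3 shot.py open1; python3 - <<'E'
from h import *
np.set_printoptions(precision=4,suppress=True)
T=load("top0.npz")
for p in [(350,187),(240,300),(350,297)]:
    X=onz(T,cr(150,170,8,p),.116);d=X[:2]-np.array([.5445,.2025]);print(X,np.hypot(*d),np.degrees(np.arctan2(d[1],d[0])))
n=load("top_open1.npz");im=n["pixels"][:,:,::-1]
cv2.imwrite("pics/open1t.png",cv2.resize(im[160:235,255:350],None,fx=8,fy=8,interpolation=cv2.INTER_CUBIC))
n=load("side_open1.npz");im=n["pixels"][:,:,::-1]
cv2.imwrite("pics/open1s.png",cv2.resize(im[185:275,220:310],None,fx=6,fy=6,interpolation=cv2.INTER_CUBIC))
E
```

```text
[0.5649 0.1842 0.116 ] 0.027381779581142386 -41.84701680763829
[0.5254 0.2221 0.116 ] 0.02733653025562088 134.28555463940373
[0.5265 0.1837 0.116 ] 0.02602915563020809 -133.64574536380997
```

View pics/open1t.png

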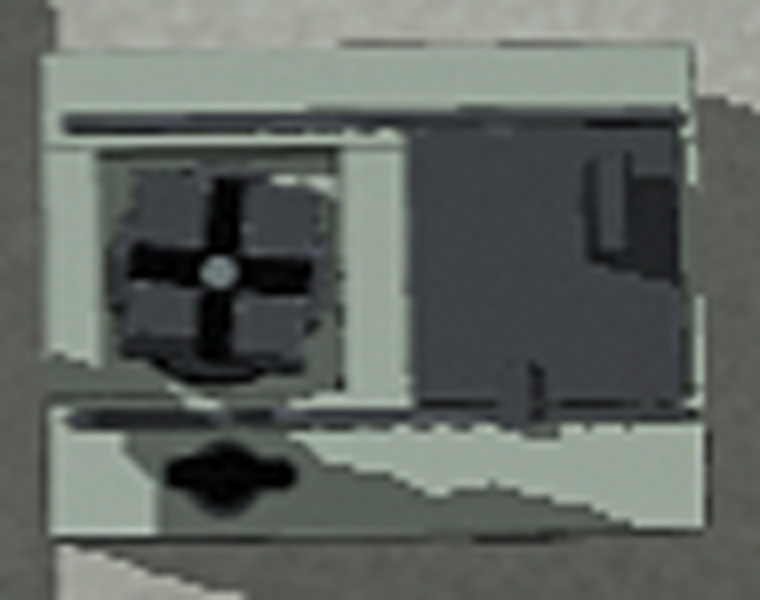

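View pics/open1s.png

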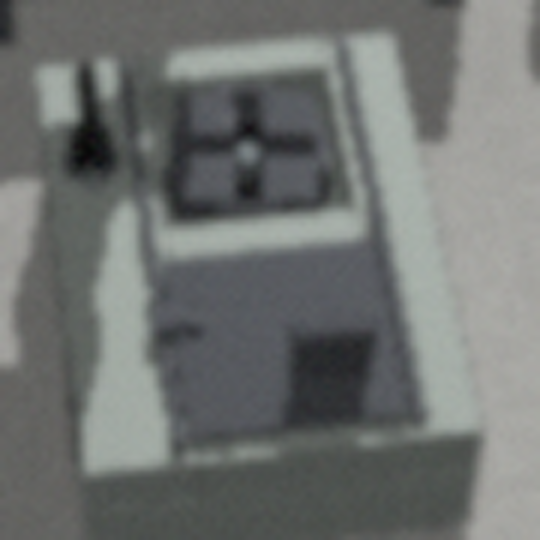

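Now the cover is open at its stop and the cross socket shows. In the top crop the slots run (228,180)-(214,355) and (130,260)-(310,277), with the pin at (219,270). In the side crop the pin is at (247,150). I measure the hub angle and the fins.

```bash
python3 - <<'E'
from h import *
np.set_printoptions(precision=4,suppress=True)
T=load("top_open1.npz");S=load("side_open1.npz")
tm=lambda x,y:cr(255,160,8,(x,y)); sm=lambda x,y:cr(220,185,6,(x,y))
def seg(c,a,b,z):
    A,B=onz(c,a,z),onz(c,b,z);d=B-A;print("mid",(A+B)/2,"len",np.linalg.norm(d),"ang",np.degrees(np.arctan2(d[1],d[0])))
seg(T,tm(214,355),tm(228,180),.085);seg(T,tm(310,277),tm(130,259),.085)
seg(S,sm(246,198),sm(247,97),.085);seg(S,sm(188,143),sm(313,143),.085)
print("pin",tri(T,tm(219,270),S,sm(247,150)),onz(T,tm(219,270),.079),onz(S,sm(247,150),.079))
# circle fit of the lid in both views, z
T0=load("top0.npz");S0=load("side0.npz")
print("lid",onz(T0,cr(150,170,8,(255,222)),.202),onz(S0,cr(200,90,8,(346,213)),.202))
# slot mask via dark pixels
g=cv2.cvtColor(T["pixels"],cv2.COLOR_RGB2GRAY)
m=np.zeros_like(g);v,u=np.where(g<28)
P=np.array([onz(T,(a,b),.085) for a,b in zip(u,v) if 255<a<350 and 160<b<235])
P=P[:,:2]
best=[]
for cx in np.arange(.560,.574,.0005):
  for cy in np.arange(-.072,-.057,.0005):
    Q=P-[cx,cy];Q=Q[np.hypot(*Q.T)<.033]
    for a in np.radians(np.arange(-45,45,1)):
      c,s=np.cos(a),np.sin(a);X=Q@np.array([[c,-s],[s,c]])
      w=np.minimum(abs(X[:,0]),abs(X[:,1]))
      best.append(((w<.0055).sum()-2*(w>.0065).sum(),cx,cy,np.degrees(a)))
best.sort(reverse=True);b=np.array(best[:40]);print(b[:3],b.mean(0),b.std(0))
E
```

```text
mid [ 0.568  -0.0649  0.085 ] len 0.06287035120302714 ang -4.836445113974985
mid [ 0.5678 -0.0646  0.085 ] len 0.06446184519016519 ang 84.30031876306403
mid [ 0.5648 -0.0646  0.085 ] len 0.06114983531470835 ang 82.39227948228553
mid [ 0.5669 -0.0626  0.085 ] len 0.05872595125297816 ang -6.715016881168254
pin (array([ 0.5662, -0.0643,  0.0823]), np.float64(0.002241754540891082)) [ 0.5676 -0.0645  0.079 ] [ 0.5654 -0.0617  0.079 ]
lid [0.5451 0.2025 0.202 ] [0.5435 0.204  0.202 ]
[[143.       0.567   -0.0645  -6.    ]
 [141.       0.567   -0.065   -6.    ]
 [140.       0.5675  -0.0645  -7.    ]] [135.275    0.567   -0.0644  -5.675 ] [2.9068 0.0004 0.0006 0.9588]
```

The socket centre is about (0.567, -0.0643) and the slots sit at -5.7° mod 90. The fins are at about -44° mod 90, so the canister needs about +38°. Gripping the canister now.

{"method": "drive_tool", "body": {
  "hand": [80,80,80,80,80,80,80,0,0,0,0,0,0,0],
  "dp": [
    [0,-0.0005,-0.04],
    [0,-0.0005,-0.07],
    [0,-0.0005,-0.1],
    [0,-0.0005,-0.125],
    [0,-0.0005,-0.139],
    [0,-0.0005,-0.139],
    [0,-0.0005,-0.139],
    [0,-0.0005,-0.139],
    [0,-0.0005,-0.139],
    [0,-0.0005,-0.139],
    [0,-0.0005,-0.139],
    [0,-0.0005,-0.139],
    [0,-0.0005,-0.139],
    [0,-0.0005,-0.139]
  ],
  "angular": [
    [0,0,0],
    [0,0,0],
    [0,0,0],
    [0,0,0],
    [0,0,0],
    [0,0,0],
    [0,0,0],
    [0,0,0],
    [0,0,0],
    [0,0,0],
    [0,0,0],
    [0,0,0],
    [0,0,0],
    [0,0,0]
  ],
  "squeeze": 80
}}

```text
t: 12.1
tcp_pos: [0.545, 0.2011, 0.1467]
tool_rot: [-0.001, 0.71, -0.705, 0.001]
ft_force: [-1.8, -2.8, 6.6]
opening: 0.0422
```

Opening 42 mm, consistent with the 44 mm body. I lift, turn +38° and carry it above the socket.

{"method": "drive_tool", "body": {
  "hand": [0,0,0,0,0,0,0,0,0,0,0,0,0,0],
  "dp": [
    [0,0,0.03],
    [0,0,0.06],
    [0,0,0.08],
    [0.005,-0.03,0.08],
    [0.01,-0.06,0.08],
    [0.015,-0.095,0.08],
    [0.02,-0.13,0.08],
    [0.022,-0.165,0.08],
    [0.022,-0.2,0.08],
    [0.022,-0.235,0.08],
    [0.022,-0.255,0.08],
    [0.022,-0.2655,0.08],
    [0.022,-0.2655,0.08],
    [0.022,-0.2655,0.08]
  ],
  "angular": [
    [0,0,0],
    [0,0,0],
    [0,0,0],
    [0,0,1],
    [0,0,2],
    [0,0,3],
    [0,0,4],
    [0,0,5],
    [0,0,6],
    [0,0,7],
    [0,0,7.6],
    [0,0,7.6],
    [0,0,7.6],
    [0,0,7.6]
  ]
}}

```text
t: 13.5
tcp_pos: [0.567, -0.064, 0.2267]
tool_rot: [-0.001, 0.9, -0.436, 0.001]
ft_force: [-0.1, 0.3, -2.1]
opening: 0.0424
```

```bash
python3 shot.py held1; python3 - <<'E'
from h import *
n=load("side_held1.npz");im=n["pixels"][:,:,::-1]
cv2.imwrite("pics/held1s.png",cv2.resize(im[150:240,210:310],None,fx=8,fy=6.6667,interpolation=cv2.INTER_CUBIC) if 0 else cv2.resize(im[150:225,215:310],None,fx=8,fy=8,interpolation=cv2.INTER_CUBIC))
E
```

```text
(no output)
```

View pics/held1.png

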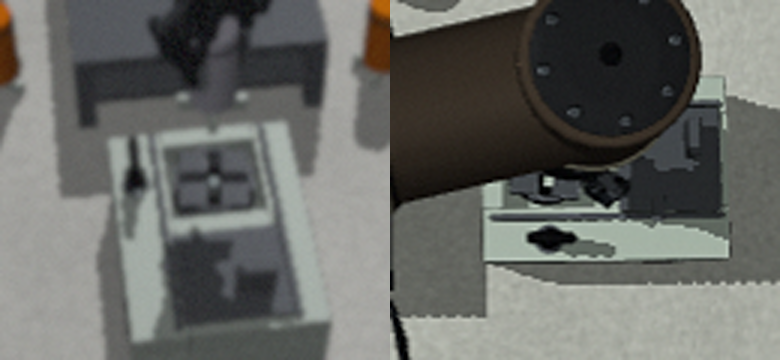

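View pics/held1s.png

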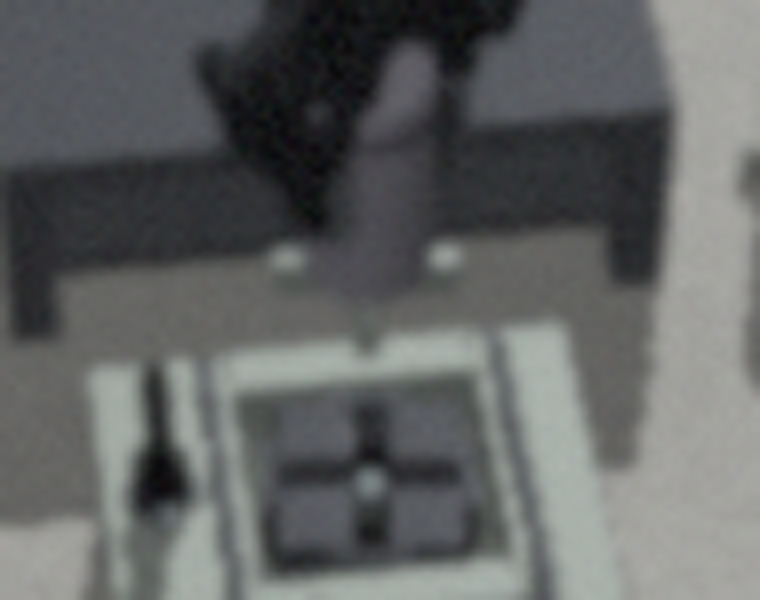

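In the side crop the fin tips are at (290,258) left, (446,257) right and (367,330) near. The body is centred at about x 370, above the socket pin at (370,482). I overlay the model for angle and centre.

```bash
cat > ov.py <<'E'
from h import *
import sys
def over(npz,out,o,fa,sock=None,sa=None,win=(215,150,95,75),k=8):
    c=load(npz);x0,y0,w,h=win
    im=cv2.resize(c["pixels"][y0:y0+h,x0:x0+w,::-1],None,fx=k,fy=k,interpolation=cv2.INTER_CUBIC)
    def pl(P,col,closed=True):
        q=((proj(c,P)-[x0,y0]+.5)*k-.5);cv2.polylines(im,[np.round(q).astype(int)],closed,col,1,cv2.LINE_AA)
    def box(o,a,z0,z1,L,W,col):
        for t in(a,a+np.pi/2):
            R=np.array([[np.cos(t),-np.sin(t)],[np.sin(t),np.cos(t)]])
            for z in(z0,z1):
                Q=np.array([[L,W],[-L,W],[-L,-W],[L,-W]])@R.T/2+o[:2]
                pl(np.c_[Q,np.full(4,z)],col)
    t=np.linspace(0,2*np.pi,60)
    box(np.array(o),np.radians(fa),o[2],o[2]+.016,.062,.008,(0,255,255))
    for z in(.016,.086): pl(np.c_[o[0]+.022*np.cos(t),o[1]+.022*np.sin(t),np.full(60,o[2]+z)],(0,0,255))
    if sock is not None: box(np.array(sock),np.radians(sa),.085,.085,.066,.013,(0,255,0))
    cv2.imwrite(out,im)
E
python3 - <<'E'
from ov import *
over("side_held1.npz","pics/ov1.png",(.567,-.064,.180),-5.7,(.5667,-.0643),-5.7)
E
```

```text
(no output)
```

View pics/ov1.png

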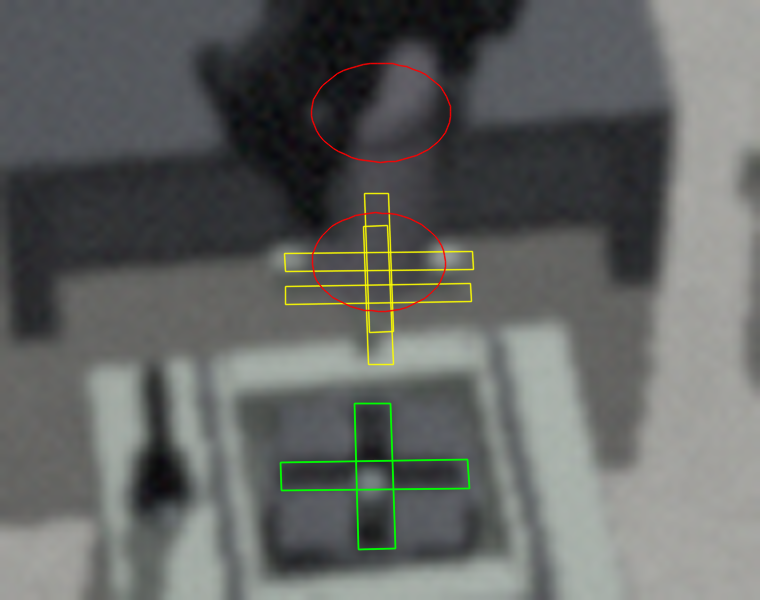

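```bash
python3 - <<'E'
from h import *
np.set_printoptions(precision=4,suppress=True,linewidth=150)
def cloud(npz,u0,u1,v0,v1):
    c=load(npz);vv,uu=np.mgrid[v0:v1,u0:u1];uv=np.c_[uu.ravel(),vv.ravel()].astype(float)
    p=cv2.undistortPoints(uv[:,None],c["K"],c["distortion"])[:,0];z=c["z_map"][v0:v1,u0:u1].ravel()
    return uv,(np.c_[p*z[:,None],z]-c["t"])@c["R"],c["pixels"][v0:v1,u0:u1].reshape(-1,3).astype(int)
uv,P,C=cloud("side_held1.npz",240,285,160,200)
from scipy.optimize import least_squares
for v in range(164,198,3):
    m=(uv[:,1]==v)&(abs(P[:,0]-.565)<.04)&(abs(P[:,1]+.064)<.045);print(v,[(int(a),round(x*1000),round(y*1000),round(z*1000)) for (a,_),(x,y,z) in zip(uv[m],P[m])][::2])
E
```

```text
164 [(248, 527, -107, 313), (250, 532, -102, 306), (252, 540, -73, 277), (254, 546, -69, 272), (256, 548, -88, 291), (258, 552, -95, 297), (260, 558, -88, 290), (262, 565, -78, 278), (264, 570, -77, 277), (266, 575, -77, 276), (268, 581, -71, 270), (270, 589, -54, 251), (272, 594, -51, 248)]
167 [(248, 527, -109, 304), (250, 532, -106, 300), (252, 537, -100, 294), (254, 543, -90, 282), (256, 548, -89, 282), (258, 553, -89, 280), (260, 559, -80, 271), (262, 564, -81, 271), (264, 570, -79, 268), (266, 574, -81, 270), (268, 581, -73, 261), (270, 589, -53, 240), (272, 594, -54, 240)]
170 [(247, 525, -95, 279), (249, 529, -105, 289), (251, 534, -103, 286), (253, 540, -98, 281), (255, 545, -94, 276), (257, 550, -92, 273), (259, 557, -82, 262), (261, 562, -81, 260), (263, 567, -83, 262), (265, 573, -78, 256), (267, 578, -79, 256), (269, 585, -64, 240), (271, 591, -57, 232)]
173 [(250, 532, -104, 278), (252, 537, -100, 272), (254, 544, -86, 257), (256, 549, -87, 257), (258, 554, -87, 257), (261, 562, -82, 251), (263, 567, -83, 251), (265, 573, -78, 245), (267, 579, -74, 240), (269, 586, -62,
[... 421 characters left out ...]
1, 539, -58, 194), (253, 543, -65, 201), (255, 547, -77, 213), (257, 552, -78, 214), (259, 557, -80, 216), (261, 562, -83, 218), (263, 568, -79, 213), (265, 573, -80, 213), (267, 579, -74, 206), (269, 586, -62, 192), (271, 591, -64, 194)]
185 [(249, 533, -61, 186), (251, 539, -58, 182), (253, 544, -60, 183), (255, 547, -77, 202), (257, 552, -79, 203), (259, 558, -77, 201), (261, 562, -83, 206), (263, 568, -80, 203), (265, 573, -79, 201), (267, 579, -74, 195), (269, 586, -68, 187), (271, 591, -67, 185)]
188 [(259, 557, -82, 194), (261, 562, -82, 194)]
191 [(259, 557, -87, 188), (261, 562, -89, 190)]
194 [(260, 559, -92, 181)]
197 [(258, 563, -20, 86), (261, 571, -20, 85), (271, 600, -20, 81)]
```

```bash
cat > fit.py <<'E'
from h import *
from scipy.optimize import least_squares
def cloud(npz,u0,u1,v0,v1):
    c=load(npz);vv,uu=np.mgrid[v0:v1,u0:u1];uv=np.c_[uu.ravel(),vv.ravel()].astype(float)
    p=cv2.undistortPoints(uv[:,None],c["K"],c["distortion"])[:,0];z=c["z_map"][v0:v1,u0:u1].ravel()
    return uv,(np.c_[p*z[:,None],z]-c["t"])@c["R"],c["pixels"][v0:v1,u0:u1].reshape(-1,3).astype(int)
def circ(P,r):
    f=lambda p:np.hypot(P[:,0]-p[0],P[:,1]-p[1])-r
    s=least_squares(f,P[:,:2].mean(0)+[0,.02],loss="soft_l1",f_scale=.002);return s.x,np.sqrt(np.mean(s.fun**2)),len(P)
E
python3 - <<'E'
from fit import *
np.set_printoptions(precision=4,suppress=True,linewidth=150)
# on the shelf, before: side0
uv,P,C=cloud("side0.npz",230,256,110,150)
m=(P[:,2]>.122)&(P[:,2]<.18)&(np.hypot(P[:,0]-.544,P[:,1]-.203)<.028);print("shelf body",circ(P[m],.022))
uv,P,C=cloud("side_held1.npz",240,285,150,200)
m=(P[:,2]>.20)&(P[:,2]<.236)&(np.hypot(P[:,0]-.564,P[:,1]+.062)<.027);print("held body",circ(P[m],.022))
# white fin pixels
bright=(C.min(1)>105)&(uv[:,1]<187)&(uv[:,1]>178)
for a,b,c in zip(uv[bright],P[bright],C[bright]): print(a,b,c)
# pin / deck via depth in side
uv,P,C=cloud("side_open1.npz",220,310,185,275)
m=(P[:,2]>.08)&(P[:,2]<.09);print("deck z med",np.median(P[m][:,2]))
E
```

```text
shelf body (array([0.5429, 0.207 ]), np.float64(0.0016898857209506294), 205)
held body (array([ 0.5635, -0.0597]), np.float64(0.0017066725938650357), 127)
[270. 180.] [ 0.6199  0.1256 -0.006 ] [107 110 110]
[250. 181.] [ 0.5366 -0.054   0.1938] [118 122 119]
[251. 181.] [ 0.5394 -0.0531  0.1924] [117 122 121]
[269. 181.] [ 0.5864 -0.0617  0.1958] [125 129 127]
[270. 181.] [ 0.5896 -0.0584  0.1918] [141 146 142]
[271. 181.] [ 0.5922 -0.0587  0.1918] [139 144 140]
[272. 181.] [ 0.5947 -0.0601  0.1929] [120 122 119]
[249. 182.] [ 0.534  -0.0533  0.1894] [121 124 121]
[250. 182.] [ 0.5358 -0.0613  0.1978] [133 139 132]
[251. 182.] [ 0.5388 -0.0581  0.194 ] [131 137 133]
[252. 182.] [ 0.5413 -0.0595  0.1951] [118 122 120]
[269. 182.] [ 0.5864 -0.0623  0.1925] [132 136 133]
[270. 182.] [ 0.5886 -0.0647  0.1948] [144 148 146]
[271. 182.] [ 0.5914 -0.0642  0.1938] [139 144 142]
[272. 182.] [ 0.5938 -0.0658  0.1953] [119 123 121]
[249. 183.] [ 0.5335 -0.0578  0.1904] [109 115 111]
[250. 183.] [ 0.5355 -0.0638  0.1967] [114 119 116]
[251. 183.] [ 0.5386 -0.0599  0.192 ] [113 118 116]
[269. 183.] [ 0.5862 -0.064   0.1904] [106 110 108]
[270. 183.] [ 0.5885 -0.066   0.1923] [117 122 119]
[271. 183.] [ 0.5913 -0.0655  0.1913] [111 116 113]
deck z med 0.08409827705100412
```

```bash
python3 - <<'E'
from ov import *
over("side_held1.npz","pics/ov2a.png",(.5632,-.0600,.180),-5.7,(.5658,-.0645),-6.5)
a=cv2.imread("pics/ov2a.png")[180:600,100:620]
cv2.imwrite("pics/ov2.png",cv2.resize(a,None,fx=1.4,fy=1.4))
E
```

```text
(no output)
```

View pics/ov2.png

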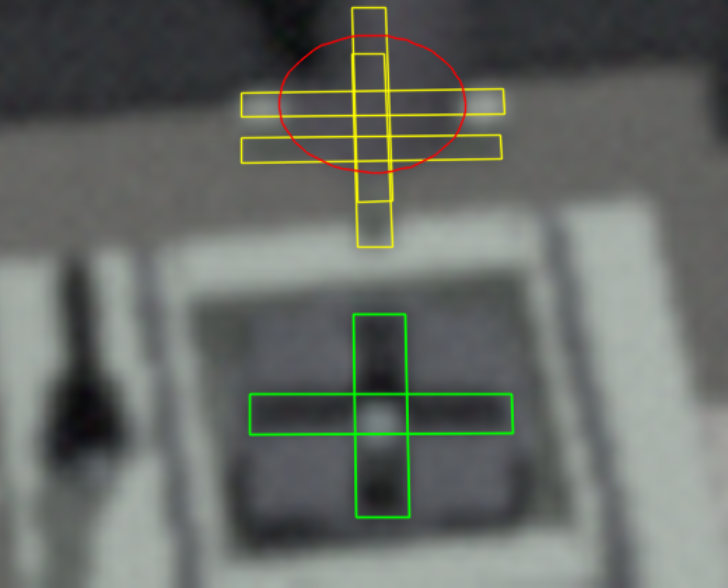

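The overlay fits. The canister sits about 2.6 mm short in x and 2–4.5 mm too far in +y of the socket, and the angle is within a degree or so. I correct, descend to about 10 mm above the hub and look again.

{"method": "drive_tool", "body": {
  "hand": [0,0,0,0,0,0,0],
  "dp": [
    [0.0023,-0.003,-0.02],
    [0.0023,-0.003,-0.045],
    [0.0023,-0.003,-0.065],
    [0.0023,-0.003,-0.08],
    [0.0023,-0.003,-0.085],
    [0.0023,-0.003,-0.085],
    [0.0023,-0.003,-0.085]
  ],
  "angular": [
    [0,0,0],
    [0,0,0],
    [0,0,0],
    [0,0,0],
    [0,0,0],
    [0,0,0],
    [0,0,0]
  ]
}}

```text
t: 14.3
tcp_pos: [0.57, -0.0661, 0.1426]
tool_rot: [-0.001, 0.901, -0.435, 0.001]
ft_force: [0.2, -0.1, -2.0]
opening: 0.0423
```

```bash
python3 shot.py held2; python3 - <<'E'
from ov import *
from fit import *
c=load("side_held2.npz");im=c["pixels"][185:245,235:295,::-1]
cv2.imwrite("pics/h2a.png",cv2.resize(im,None,fx=6.5,fy=6.5,interpolation=cv2.INTER_CUBIC))
over("side_held2.npz","pics/h2b.png",(.5655,-.063,.095),-5.7,(.5658,-.0645),-6.5,(235,185,60,60),6.5)
cv2.imwrite("pics/h2.png",np.hstack([cv2.imread("pics/h2a.png"),cv2.imread("pics/h2b.png")]))
uv,P,C=cloud("side_held2.npz",235,295,180,245)
m=(P[:,2]>.115)&(P[:,2]<.15)&(np.hypot(P[:,0]-.566,P[:,1]+.063)<.027);print("held body",circ(P[m],.022))
E
```

```text
held body (array([ 0.56649896, -0.06158252]), np.float64(0.0015395427272503477), 109)
```

View pics/h2.png

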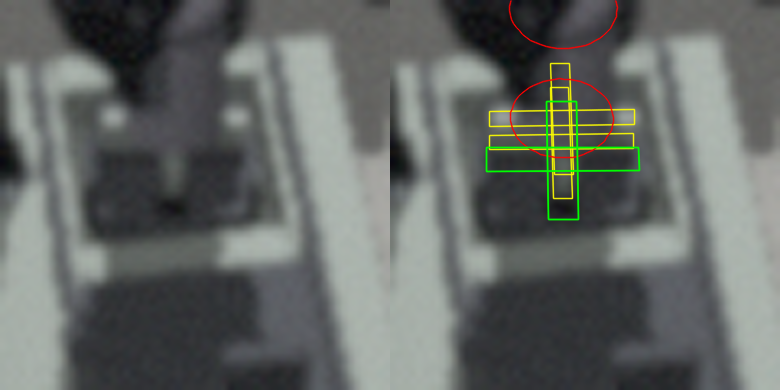

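View pics/held2.png

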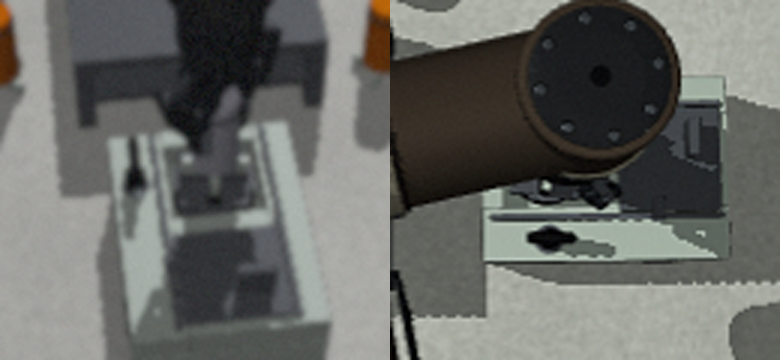

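Near the hub, the near fin at crop (173,197) lines up with the slot end at (172,207). Small correction of about x -0.7 mm, y -1.2 mm. Then a gentle descent watching the force.

{"method": "drive_tool", "body": {
  "hand": [0,0,0,0,0],
  "dp": [
    [-0.0007,-0.0012,-0.003],
    [-0.0007,-0.0012,-0.007],
    [-0.0007,-0.0012,-0.011],
    [-0.0007,-0.0012,-0.014],
    [-0.0007,-0.0012,-0.014]
  ],
  "angular": [
    [0,0,0],
    [0,0,0],
    [0,0,0],
    [0,0,0],
    [0,0,0]
  ]
}}

```text
t: 14.9
tcp_pos: [0.569, -0.0675, 0.1281]
tool_rot: [-0.001, 0.9, -0.435, 0.001]
ft_force: [-0.7, -0.5, -1.6]
opening: 0.0427
```

There is no contact force at 3.6 mm below the mouth, so the fins are entering. Continuing.

{"method": "drive_tool", "body": {
  "hand": [0,0,0,0,0],
  "dp": [
    [0,0,-0.003],
    [0,0,-0.006],
    [0,0,-0.009],
    [0,0,-0.009],
    [0,0,-0.009]
  ],
  "angular": [
    [0,0,0],
    [0,0,0],
    [0,0,0],
    [0,0,0],
    [0,0,0]
  ]
}}

```text
t: 15.4
tcp_pos: [0.5694, -0.0676, 0.1197]
tool_rot: [-0.001, 0.9, -0.435, 0.001]
ft_force: [-1.2, -0.9, 5.8]
opening: 0.0431
```

The force rises as the spring would. At 6 mm of pin travel I expect about 8 N and measure 7.4. Pressing home.

{"method": "drive_tool", "body": {
  "hand": [0,0,0,0,0,0],
  "dp": [
    [0,0,-0.002],
    [0,0,-0.004],
    [0,0,-0.006],
    [0,0,-0.007],
    [0,0,-0.007],
    [0,0,-0.007]
  ],
  "angular": [
    [0,0,0],
    [0,0,0],
    [0,0,0],
    [0,0,0],
    [0,0,0],
    [0,0,0]
  ]
}}

```text
t: 16.0
tcp_pos: [0.5696, -0.0678, 0.1155]
tool_rot: [-0.001, 0.901, -0.434, 0.002]
ft_force: [-9.9, 1.5, 24.1]
opening: 0.0425
```

```bash
python3 shot.py home1; python3 - <<'E'
from plant import r
import numpy as np
s=r.get_state();print({k:np.round(s[k],4) for k in("t","tcp_pos","ft_force","ft_torque","opening")})
from ov import *
over("side_home1.npz","pics/home1b.png",(.5660,-.0645,.069),-6,None,None,(235,185,60,60),6.5)
c=load("side_home1.npz");a=cv2.resize(c["pixels"][185:245,235:295,::-1],None,fx=6.5,fy=6.5,interpolation=cv2.INTER_CUBIC)
cv2.imwrite("pics/home1c.png",np.hstack([a,cv2.imread("pics/home1b.png")]))
E
```

```text
{'t': np.float64(16.1), 'tcp_pos': array([ 0.5696, -0.0678,  0.1155]), 'ft_force': array([-9.3975,  1.7564, 23.092 ]), 'ft_torque': array([0.7952, 3.6171, 0.0244]), 'opening': np.float64(0.0425)}
```

View pics/home1c.png

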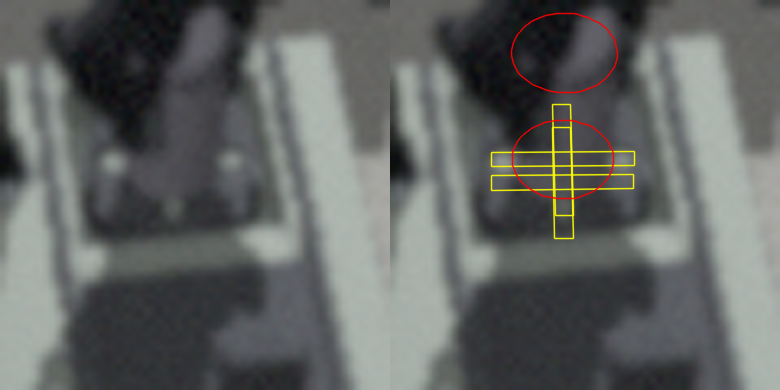

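TCP z is 0.1155, against an expected home of about 0.1157, and the press is 24 N, above the 11 N spring. There is also a 10 N side load in x, so I ease x back a little while keeping the press, and check that the depth doesn't change.

{"method": "drive_tool", "body": {
  "hand": [0,0,0,0,0],
  "dp": [
    [-0.0008,0,-0.003],
    [-0.0012,0,-0.003],
    [-0.0012,0,-0.0035],
    [-0.0012,0,-0.0035],
    [-0.0012,0,-0.0035]
  ],
  "angular": [
    [0,0,0],
    [0,0,0],
    [0,0,0],
    [0,0,0],
    [0,0,0]
  ]
}}

```text
t: 16.6
tcp_pos: [0.5695, -0.0678, 0.1155]
tool_rot: [-0.002, 0.901, -0.434, 0.004]
ft_force: [-8.4, 2.9, 26.5]
opening: 0.0424
```

```bash
python3 - <<'E'
from plant import r
import numpy as np
s=r.get_state();print({k:np.round(s[k],4) for k in("t","tcp_pos","ft_force","ft_torque","opening","tool_rot")})
E
```

```text
{'t': np.float64(16.6), 'tcp_pos': array([ 0.5695, -0.0678,  0.1155]), 'ft_force': array([-8.4444,  2.872 , 26.5057]), 'ft_torque': array([ 1.1709,  3.3001, -0.0492]), 'opening': np.float64(0.0424), 'tool_rot': array([-0.002 ,  0.9009, -0.434 ,  0.0039])}
```

Depth is unchanged at 26 N, so this is a hard stop. A last look at the whole scene before handing in.

```bash
python3 - <<'E'
from plant import r
import cv2,numpy as np
ims=[]
for n in("side","top"):
    c=r.camera(n);np.savez(f"{n}_end.npz",**c);ims.append(cv2.resize(c["pixels"][60:384,60:460,::-1],None,fx=1,fy=1))
cv2.imwrite("pics/end.png",np.hstack(ims))
a=np.load("side0.npz")["pixels"].astype(int);b=np.load("side_end.npz")["pixels"].astype(int)
for n,(u,v,w) in {"plate":(248,95,22),"peg":(286,135,12),"sippy":(264,345,18)}.items():
    print(n,np.abs(a-b)[v-w:v+w,u-w:u+w].mean())
E
```

```text
plate 43.54269972451791
peg 21.515046296296298
sippy 16.372170781893004
```

View pics/end.png

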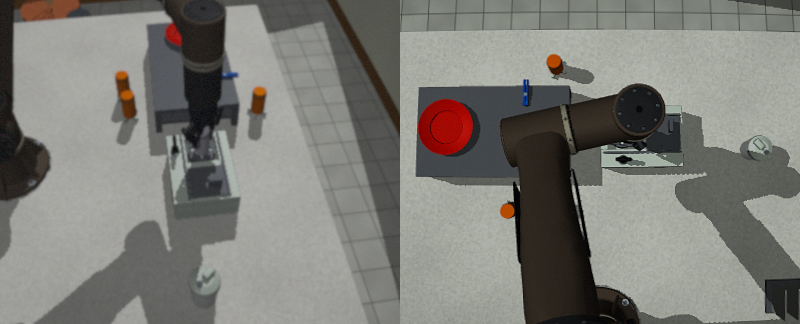

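The plate at top crop (446,127), the peg at (526,92) and the sippy cup at (759,147) are where they were at the start. The pixel-difference numbers are only arm occlusion and shadow. The cover is open and the knob is turned. Handing in while pressing.

```bash
python3 - <<'E'
from plant import r
print(r.close_job()); s=r.get_state(); print(s["t"],s["tcp_pos"],s["ft_force"])
E
```

```text
the job is handed in; nothing more can be done
None
the job is handed in; nothing more can be done
```

The job is handed in at about 16.7 s, with the canister held pressed fully home in the drive socket; no verdict is given.

- **Knob:** it turned clockwise to its stop, at about 1.6 rad, with 0.5 N m against the stop.
- **Cover:** it slid 115 mm and met its stop, with 12 N at the end.
- **Canister:** I gripped the silver canister from the shelf and turned it 38° so its fins matched the slots at about -6°. The fins entered without contact force, and the spring force rose as expected (7.4 N measured, about 8 N predicted).
- **Final press:** TCP z was 0.1155 m, against 0.1157 m expected at home. The depth stayed the same when the push rose from 24 to 26 N, so it is on the hub.
- **Bystanders:** in the last pictures the plate, peg and sippy cup are where they started.

Three checks disagreed or could not be settled:
- **Canister offset:** the two ways of measuring the canister's y offset in the grip differed by about 2 mm. I settled this with a second look just above the hub.
- **Side load:** about 8 N along x remained at the end. Easing x back by about 1 mm did not move the tool.
- **Picture comparison:** the automatic before/after comparison of the bystanders was useless because of the arm's shadow, so I checked them by eye.

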